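# Show the red tealight to the phone in the mirror lid

## Robot

A 6-joint arm with a two-finger parallel gripper is mounted at the origin on a cart in front of the work surface, level with it; the furniture and walls round the work are solid. World frame = base frame: x ahead of the robot, y to its left, z up, the work surface at z = 0. Lengths are in m, angles in degrees, forces in N, time in s.
With the tool pointing down it reaches from about 0.35 to 0.875 m from the base axis. Payload 4.2 kg.
Tool frame: the origin (TCP) lies at the very end of the fingers, on their centre line; the grasp point (between the pads) lies 19 mm behind it (r.grip_point_offset is the distance from the TCP to the grasp point, in m); z points along the fingers, y is the line along which they close (so a half turn about z gives the same grasp; the last joint's range is limited). The gripper opens to 87 mm and grips with 3 to 60 N. Pads are 19 mm wide; open, the fingers measure 117 mm over their backs; the gripper's body (75 mm by 190 mm) begins 51 mm behind the grasp point.
Start: joints at [-62.533, 22.042, 0.453, 0, -68.411, -14.817], TCP at [0.137, -0.61, 0.223] pointing down, gripper open.
Joint ranges: [-179.83, 179.83], [-69.29, 118.12], [-61.27, 80.66], [-181.25, 117.63], [-171.15, -9.14], [-177.46, 177.46]. Speed limits (degrees/s): [159.86, 159.86, 180, 180, 180, 180].

## Interface

Orientations are given as a 3x3 rotation matrix whose columns are the frame's x, y, z axes.
In Python, from station import r gives the robot as it stands.
- The arm moves only by the tool move_arm, never from a script. Its argument "series" is a list of rows, each a list of 3 entries, a list of its own where there are three numbers: the turn, a rotation vector about the tool's x, y, z as a fraction of full scale, then the shift along the tool's x, y, z as a fraction of full scale, then the opening, from 0 (shut) to 1 (fully open). A call has 1 to 12 rows; each row shifts and turns the commanded pose from where the row before left it, along the tool's axes as they then stand; what a row does not reach is not made up. Full scale, the value 1, is 0.5 m for a shift and 0.1 rad for a turn. A row lasts 1/10 s, in which the tool goes at most 50 mm and 8.59 degrees, less where a joint would pass 70% of its speed; a pose out of reach is approached as far as the arm can. A call with a number of a shift or a turn outside -1 to 1 is refused whole. A call with a gripper value outside its range is refused whole. The fingers move at their own pace and stop on an object; the grip force is fixed at half the most. Time passes only in rows, so rows that do not move let the fingers close. It gives the time, the measured TCP pose, the force, the opening and the grip force at its end, in the units of the state.
- r.sense(): the state, without advancing time (a new reading comes with each control period).
- r.capture(name): name is "scene" or "top" or "wrist"; returns a dict with "img" (480x640x3 uint8, red, green, blue), "fx", "fy", "cx", "cy" (pixels), "k1" (the pictures are not rectified: a ray, as slopes to the right and down, at radius r is drawn at 1 + k1 r^2 times it, then the intrinsics apply), "origin" and "orientation" of the camera in the world. Camera axes: x right, y up, looking along -z (the intrinsics and any distortion apply to the point x, -y, -z); pixel columns grow to the right and rows downward; lengths in m; the calibration is good to about 2 mm. A picture is of the moment at which its call begins. There is no depth.
- r.finish_job(): hands the job in; it is judged then, once.
Trained networks look in the newest picture that a camera, given by its name, has taken for a name from the list of things; names that differ only in an ending like _2 or _b are one class to them, and where a whole thing is asked for, a point or a joint stands for the part that bears it (a point fixed in the world has none). Each returns a list of dicts, best first, with "score" (0 to 1); they miss things now and then, are a little off and sometimes report something else, mostly with a low value. They report only what shows in the picture. A call takes as long as a camera call. They do not tell look-alikes from the thing itself.
- r.cut_out(target, camera): "pixels" (480x640 bool, what is visible of it) and "centre" ([column, row] in pixels, amid what is visible of it).
- r.pinpoint(target, camera): "centre" ([column, row] in pixels: a listed point, or the origin of a listed thing).
The state is a dict: "time_s": time; "joints": joint angles; "joint_velocities": joint speeds; "effort": joint torques, N m; "tcp_pos": TCP position; "ee_rot": TCP orientation; "wrist_force": force on the tool from outside, world axes, zero at the start; "moment": the same for the moment, N m; "gripper_width": opening from 0.0 (shut) to 1.0 (fully open); "gripper_force": force on a finger pad.
Only numpy, scipy, OpenCV 4.12 (cv2) and the standard library are available. Lean on these libraries where they do the work, as an engineer would, in place of code of your own. Each camera call takes 0.05 s, during which the arm holds its last target. There are 200 camera calls.

## Task

The phone on its stand is about to take a picture of our open tealight case, whose lid is lined with a mirror. Put the loose red tealight into the row where the red one already lies and the loose cream tealight into the row with the cream one, standing flat on the floor of the case, right way up. Then take the lid by its brass bar and swing it forward until the phone's lens would see the red tealight you put in midway up the mirror (only the lid's tilt matters), and finish holding the lid still at that angle, because it falls if you let go; do not knock the phone, bell, brass cup or pen, and do not let the lid drop.

Things in the scene. Friction and masses are not known exactly. Their poses are not given: they have to be found in the camera images.
- case: dark wood case fixed on the table, 225 (x) x 260 (y) x 45 mm; origin under its centre, front to its -x, lid hinged along its +x edge. Floor 6, walls 8 mm. Two rows along y, 76 mm wide, 244 long: front row centred on x = -66.5, middle row on x = +15.5 mm, 34 mm divider between; each holds a tealight near its -y end, one red, one cream (varies). Rear trough: fixed brass snuffer
- lid (a joint): lid angle, rad: 0 shut (level), grows as it opens; starts leaning back on its stop at 1.92, falls shut by itself below about 1.57. Lid 225 x 260 x 10 mm, 0.4 kg, hardly any friction; its inner face is a flat mirror whose middle is 112.5 mm from the hinge line and 6.2 mm to the inner side of the plane through hinge line and bar
- lid_hinge (a point): middle of the lid's hinge line, in the case frame at x = +112.5, y = 0, z = 50 mm; the line runs along the case's y axis
- lid_bar (a point): middle of the lid's brass pull bar: a rod 12 mm in diameter and 80 mm long, parallel to the hinge line, 247 mm from it, held 22 mm clear of the lid's free edge by two 8 mm posts at 24 mm either side of the middle
- mirror_mid (a point): middle of the mirror's surface on the lid's inner face (moves with the lid); z axis points out of the lid's outer face, so the mirror looks along -z
- lens (a point): lens of the phone, 165 mm above the table, on the rear of a black phone 72 x 148 mm on an aluminium stand with a round foot of 84 mm, 178 mm high in all; it stands 265 to 315 mm before the centre of the case and looks at the mirror
- red_mid (a point): centre of the loose tealight with red wax: aluminium shell 38 mm in diameter, 15 mm high (wick to 19 mm), 20 g; stands on the table
- cream_mid (a point): centre of the loose tealight with cream wax, 38 mm in diameter, 15 mm high (wick to 18 mm), 20 g; stands on the table
- red_sample_mid (a point): centre of the red tealight that already lies in the case (same size)
- cream_sample_mid (a point): centre of the cream tealight that already lies in the case (same size)
- red: the loose red tealight, origin at the centre of its underside
- cream: the loose cream tealight, origin at the centre of its underside
- phone: the phone with its stand, loose, 0.6 kg; origin under the centre of its foot, lens towards its +x
- bell: brass counter bell on a black base, 71 mm wide, 62 high; leave alone
- brass_cup: empty brass cup, 63 mm wide, 46 high; leave alone
- pen: red and white marker pen, 135 mm long, 16 high; leave alone
Mind the look-alikes: they are no part of the job. Leave any turquoise look-alike of the red alone.

How it is judged:
By the outcome, as a careful person would: the job done as asked, in the order asked, and still so for the second after the job is handed in, while the arm keeps its last pose, push and grip.
It also fails if it takes over 72 s, if anything falls off the work surface, if the arm or the gripper's body presses on something with over 40 N, if the wrist force passes 120 N, or if a joint passes its speed limit or range.

## Working session

There is one attempt and no reset: what is moved stays moved. The work goes in short steps, Python scripts to look and compute and a tool call to move; the robot and the scene stay as the last step left them, time stands still between calls to the robot, and variables do not carry over. Pictures are saved under pics/ and viewed, at most 10 in all, crops included, and the job is handed in when it is done.

Besides the shell and the picture viewer there is one more tool, called after ">>>" as a command line: name --argument value ..., lists and objects as JSON in quotes. move_arm: Moves the arm, as the interface text tells. Its arguments: {"type":"object","properties":{"series":{"type":"array"}},"required":["series"]}

```bash
mkdir -p pics
cat > h.py <<'E'
import numpy as np, cv2
from station import r
def ray(c,px):
    u=np.array([(px[0]-c['cx'])/c['fx'],(px[1]-c['cy'])/c['fy']]); s=u.copy()
    for _ in range(20): s=u/(1+c['k1']*(s@s))
    d=np.array(c['orientation'])@np.array([s[0],-s[1],-1.]); return np.array(c['origin']),d/np.linalg.norm(d)
def onz(c,px,z):
    o,d=ray(c,px); return o+d*(z-o[2])/d[2]
def proj(c,P):
    p=np.array(c['orientation']).T@(np.array(P)-np.array(c['origin'])); s=np.array([p[0],-p[1]])/-p[2]; s=s*(1+c['k1']*(s@s))
    return np.array([c['cx']+c['fx']*s[0],c['cy']+c['fy']*s[1]])
def save(c,n): cv2.imwrite('pics/'+n+'.png',c['img'][:,:,::-1])
E
python3 - <<'E'
from h import *
np.set_printoptions(precision=3,suppress=True)
Z=dict(red_mid=.0075,cream_mid=.0075,red_sample_mid=.0135,cream_sample_mid=.0135,lens=.165,case=0,lid_hinge=.05,lid_bar=.28,phone=0,bell=0,brass_cup=0,pen=0,mirror_mid=.15)
for n in ('top','scene'):
    c=r.capture(n); save(c,n); print(n,c['origin'],c['fx'])
    for t,z in Z.items():
        for q in r.pinpoint(t,n)[:4]: print(t,round(q['score'],2),np.array(q['centre']),onz(c,q['centre'],z))
s=r.sense(); print(s['tcp_pos'],s['ee_rot'],s['time_s'])
E
```

```text
top [ 0.306 -0.091  1.275] 542.5895425630864
red_mid 0.8 [411.5 307.4] [ 0.367 -0.253  0.008]
red_mid 0.69 [438.2 272.1] [ 0.449 -0.318  0.008]
red_mid 0.5 [462.  227.9] [ 0.552 -0.379  0.008]
cream_mid 0.61 [463.4 227.6] [ 0.553 -0.382  0.008]
red_sample_mid 0.79 [265.3 229.9] [0.555 0.086 0.014]
cream_sample_mid 0.76 [237.4 222.4] [0.574 0.153 0.014]
cream_sample_mid 0.52 [352.1 276.8] [ 0.44  -0.117  0.014]
cream_sample_mid 0.29 [228.9 256.2] [0.493 0.172 0.014]
lens 0.75 [352.7 276.3] [ 0.425 -0.115  0.165]
lens 0.68 [463.5 227.2] [ 0.523 -0.346  0.165]
lens 0.51 [433.6 274.9] [ 0.425 -0.28   0.165]
case 0.57 [229.8 256.5] [0.494 0.173 0.   ]
lid_hinge 0.72 [178.1 238.6] [0.531 0.284 0.05 ]
lid_hinge 0.35 [434.1 272.7] [ 0.443 -0.301  0.05 ]
lid_bar 0.81 [100.5 205.3] [0.556 0.364 0.28 ]
phone 0.75 [357.1 278.7] [ 0.437 -0.129  0.   ]
bell 0.79 [408.8 189.6] [ 0.65  -0.258  0.   ]
bell 0.61 [179.3 237. ] [0.544 0.296 0.   ]
brass_cup 0.81 [467.6 310.6] [ 0.359 -0.383  0.   ]
pen 0.78 [479.1 184.7] [ 0.659 -0.427  0.   ]
mirror_mid 0.66 [148.8 224.3] [0.545 0.317 0.15 ]
scene [-0.115  0.245  0.959] 501.132167793359
red_mid 0.48 [410.2 207.5] [ 0.649 -0.415  0.007]
cream_mid 0.41 [417.1 234.2] [ 0.557 -0.376  0.007]
red_sample_mid 0.64 [250.4 299. ] [0.552 0.088 0.013]
cream_sample_mid 0.51 [216.3 301.1] [0.581 0.161 0.013]
lens 0.83 [357.9 271.8] [ 0.412 -0.106  0.165]
case 0.95 [224.3 335.6] [0.495 0.174 0.   ]
lid_hinge 0.62 [168.  327.6] [0.534 0.281 0.05 ]
phone 0.81 [354.7 306.9] [ 0.435 -0.122  0.   ]
bell 0.82 [351.7 227.5] [ 0.659 -0.238  0.   ]
brass_cup 0.75 [465.2 291.5] [ 0.354 -0.382  0.   ]
pen 0.53 [412.  209.3] [ 0.647 -0.42  -0.   ]
mirror_mid 0.77 [139.  304.1] [0.541 0.316 0.15 ]
mirror_mid 0.52 [165.5 327.1] [0.466 0.281 0.15 ]
[ 0.137 -0.61   0.223] [[-0.976 -0.219  0.   ]
 [-0.219  0.976  0.   ]
 [-0.     0.    -1.   ]] 1.4
```

View pics/top.png

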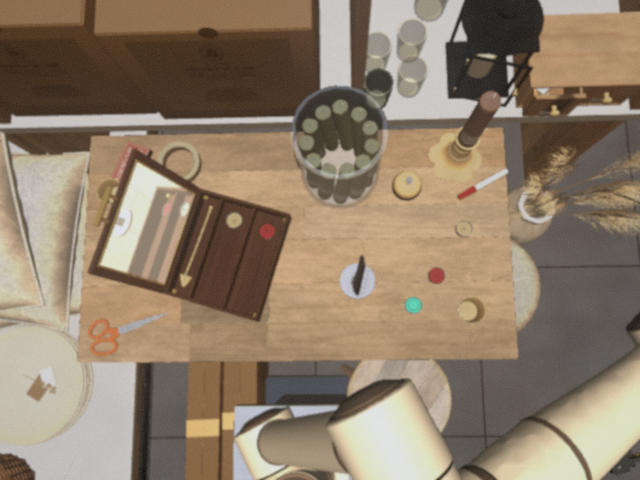

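View pics/scene.png

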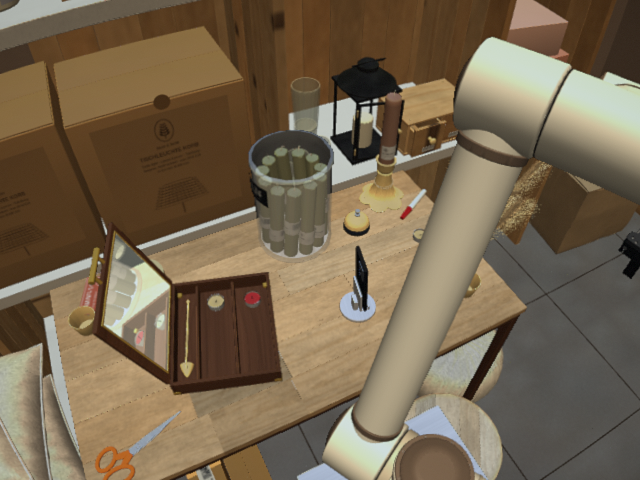

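Top view: three small candles stand loose. They are at (437,275), red; (414,305), the turquoise look-alike; and (464,229), cream. In the case, red is in the front row at (267,231) and cream in the middle row at (234,219). I'll go above the red at (437,275), which is the only red-wax one, and confirm it from close by.

>>> move_arm --series '[[[0, 0, 0], [-0.082, 0.048, 0], 1], [[0, 0, 0], [-0.082, 0.048, 0], 1], [[0, 0, 0], [-0.082, 0.048, 0], 1], [[0, 0, 0], [-0.082, 0.048, 0], 1], [[0, 0, 0], [-0.082, 0.048, 0], 1], [[0, 0, 0], [-0.082, 0.048, 0], 1], [[0, 0, 0], [-0.082, 0.048, 0], 1], [[0, 0, 0], [-0.082, 0.048, 0], 1], [[0, 0, 0], [-0.082, 0.048, 0], 1], [[0, 0, 0], [0, 0, 0], 1]]'

```text
time_s: 2.4
tcp_pos: [0.4533, -0.3151, 0.2226]
ee_rot: [[-0.974, -0.225, 0.001], [-0.225, 0.974, -0.0], [-0.001, -0.001, -1.0]]
wrist_force: [0.4, -0.1, -0.4]
gripper_width: 1.002
gripper_force: 0.0
```

>>> move_arm --series '[[[0, 0, -1], [0, 0, 0], 1], [[0, 0, -1], [0, 0, 0], 1], [[0, 0, -1], [0, 0, 0], 1], [[0, 0, -1], [0, 0, 0], 1], [[0, 0, -1], [0, 0, 0], 1], [[0, 0, -1], [0, 0, 0], 1], [[0, 0, -1], [0, 0, 0], 1], [[0, 0, -1], [0, 0, 0], 1], [[0, 0, -1], [0, 0, 0], 1], [[0, 0, -1], [0, 0, 0], 1], [[0, 0, 0], [0, 0, 0], 0.8], [[0, 0, 0], [0, 0, 0], 0.8]]'

```text
time_s: 3.6
tcp_pos: [0.4493, -0.3185, 0.2226]
ee_rot: [[-0.345, -0.938, 0.0], [-0.938, 0.345, -0.0], [0.0, -0.0, -1.0]]
wrist_force: [-0.8, 0.7, -0.2]
gripper_width: 0.893
gripper_force: 0.0
```

Run:
```python
from h import *
np.set_printoptions(precision=4,suppress=True)
c=r.capture('wrist'); save(c,'w1'); s=r.sense()
print(s['tcp_pos'],s['ee_rot'],s['joints'],s['time_s'],s['gripper_width'],c['origin'])
for t in ('red_mid','cream_mid','lens','phone'):
    for q in r.pinpoint(t,'wrist')[:4]: print(t,round(q['score'],2),np.array(q['centre']),onz(c,q['centre'],.0075))
    for q in (r.cut_out(t,'wrist')[:3] if 'mid' in t else []): print('cut',round(q['score'],2),np.array(q['centre']),onz(c,q['centre'],.012))
# top view: clean re-measure of case corners (crop)
c=r.capture('top'); save(c,'t2'); 
im=cv2.resize(c['img'][120:330,80:310,::-1],None,fx=2.6,fy=2.6,interpolation=cv2.INTER_CUBIC); cv2.imwrite('pics/t2c.png',im)
```

```text
[ 0.4494 -0.3184  0.2226] [[-0.3449 -0.9386  0.    ]
 [-0.9386  0.3449 -0.    ]
 [ 0.     -0.     -1.    ]] [-18.4555  14.8242 -10.0839   0.0001 -65.0914  -1.7214] 3.65 0.8615531943983998 [ 0.4259 -0.3804  0.3844]
red_mid 0.63 [407.7 243.2] [ 0.3727 -0.2541  0.0075]
red_mid 0.6 [330.9 217.5] [ 0.4429 -0.3107  0.0075]
red_mid 0.23 [449. 472.] [0.4108 0.0799 0.0075]
cut 0.96 [408.3 245.7] [ 0.3735 -0.2526  0.012 ]
cut 0.55 [333.7 221.5] [ 0.4413 -0.3064  0.012 ]
cream_mid 0.59 [333.1 219.1] [ 0.4412 -0.3082  0.0075]
cream_mid 0.2 [109.1 183.8] [ 0.6551 -0.4289  0.0075]
cut 0.91 [215.2 192.9] [ 0.5487 -0.379   0.012 ]
lens 0.7 [444.8 471.5] [0.4161 0.0768 0.0075]
phone 0.7 [388.8 354.9] [ 0.4345 -0.1271  0.0075]
```

View pics/w1.png

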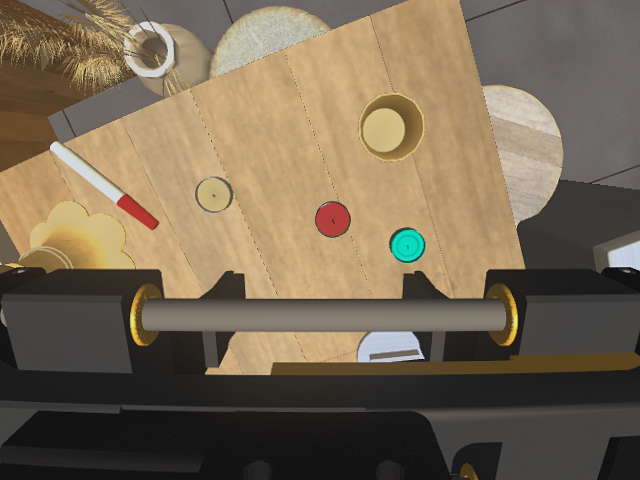

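View pics/t2c.png

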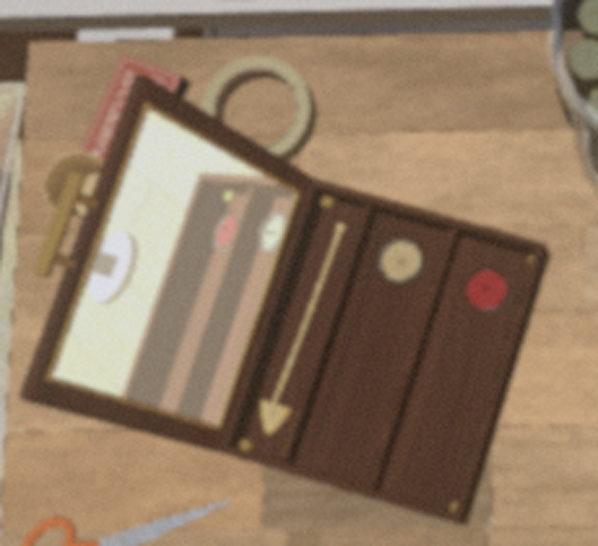

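Wrist view: the red tealight at (333,219) shows red wax in an aluminium shell. The turquoise look-alike is at (407,245), cream at (214,195) and the pen at (105,185). So the target is (333,219), and this close view confirms it. Next I refine the positions and the case pose.

```bash
cat >> h.py <<'E'
def blob(c,px,hw=26):
    "centre of the shell around px by circle of rim: colour centroid of wax"
    x,y=int(px[0]),int(px[1]); p=c['img'][y-hw:y+hw,x-hw:x+hw].astype(float)
    ref=c['img'][y-4:y+5,x-4:x+5].reshape(-1,3).astype(float); m=(np.linalg.norm(p-np.median(ref,0),axis=2)<45).astype(np.uint8)
    n,l,st,ce=cv2.connectedComponentsWithStats(m); k=1+np.argmax(st[1:,4]); return ce[k]+[x-hw,y-hw],st[k]
E
python3 - <<'E'
from h import *
np.set_printoptions(precision=4,suppress=True)
c=r.capture('wrist')
for n,p in dict(red=(333,219),cream=(212,193)).items():
    q,st=blob(c,p); print(n,q,st,onz(c,q,.0145))
t=r.capture('top')
C=np.array([[290.8,213.5],[259.2,320.8]]); F=[onz(t,p,.045)[:2] for p in C]; print(F,np.linalg.norm(F[0]-F[1]))
y=(F[1]-F[0]);y/=np.linalg.norm(y);x=np.array([y[1],-y[0]]); print('yaw',np.degrees(np.arctan2(x[1],x[0])),'centre',(F[0]+F[1])/2+.1125*x)
R=np.c_[x,y];o=(F[0]+F[1])/2+.1125*x
for p in ((265.8,231.4),(233.8,220.3)): print(R.T@(onz(t,p,.021)[:2]-o))
s=r.sense(); print(s['tcp_pos'])
E
```

```text
red [332.4015 218.6144] [  9  10  33  32 822] [ 0.4418 -0.3101  0.0145]
cream [211.0623 192.375 ] [   0    0   52   52 2424] [ 0.5522 -0.3805  0.0145]
[array([0.5865, 0.0228]), array([0.3401, 0.0947])] 0.2566556840200474
yaw 73.71727602082385 centre [0.4949 0.1667]
[-0.0638 -0.0759]
[ 0.0174 -0.0816]
[ 0.4496 -0.3182  0.2226]
```

>>> move_arm --series '[[[0, 0, -0.68], [0, 0, 0], 0.8], [[0, 0, 0], [-0.01, 0.02, 0.06], 0.8], [[0, 0, 0], [0, 0, 0.09], 0.8], [[0, 0, 0], [0, 0, 0.09], 0.8], [[0, 0, 0], [0, 0, 0.09], 0.8], [[0, 0, 0], [0, 0, 0.07], 0.8], [[0, 0, 0], [0, 0, 0.038], 0.8], [[0, 0, 0], [0, 0, 0], 0.8]]'

```text
time_s: 4.9
tcp_pos: [0.4412, -0.3106, 0.0023]
ee_rot: [[-0.278, -0.961, -0.002], [-0.961, 0.278, 0.0], [0.0, 0.002, -1.0]]
wrist_force: [0.4, -0.1, -0.9]
gripper_width: 0.797
gripper_force: 0.0
```

>>> move_arm --series '[[[0, 0, 0], [0, 0, 0], 0.2], [[0, 0, 0], [0, 0, 0], 0.2], [[0, 0, 0], [0, 0, 0], 0.2], [[0, 0, 0], [0, 0, 0], 0.2], [[0, 0, 0], [0, 0, 0], 0.2], [[0, 0, 0], [0, 0, 0], 0.2]]'

```text
time_s: 5.5
tcp_pos: [0.4415, -0.3107, 0.0038]
ee_rot: [[-0.278, -0.961, 0.0], [-0.961, 0.278, -0.0], [0.0, -0.0, -1.0]]
wrist_force: [0.2, -0.3, 2.2]
gripper_width: 0.418
gripper_force: 30.0
```

>>> move_arm --series '[[[0, 0, 0], [0, 0, -0.04], 0.2], [[0, 0, 0], [0, 0, -0.09], 0.2], [[0, 0, 0], [0, 0, -0.09], 0.2], [[0, 0, 0], [0, 0, -0.09], 0.2], [[0, 0, 0], [0, 0, -0.09], 0.2], [[0, 0, 0], [0, 0, -0.09], 0.2], [[0, 0, 0], [0, 0, 0], 0.2]]'

```text
time_s: 6.2
tcp_pos: [0.4445, -0.3125, 0.2562]
ee_rot: [[-0.277, -0.961, 0.014], [-0.961, 0.277, -0.007], [0.003, -0.015, -1.0]]
wrist_force: [-0.6, -0.1, 0.3]
gripper_width: 0.423
gripper_force: 30.0
```

>>> move_arm --series '[[[0, 0, 0], [-0.0904, 0.0226, 0], 0.2], [[0, 0, 0], [-0.0904, 0.0226, 0], 0.2], [[0, 0, 0], [-0.0904, 0.0226, 0], 0.2], [[0, 0, 0], [-0.0904, 0.0226, 0], 0.2], [[0, 0, 0], [-0.0904, 0.0226, 0], 0.2], [[0, 0, 0], [-0.0904, 0.0226, 0], 0.2], [[0, 0, 0], [-0.0904, 0.0226, 0], 0.2], [[0, 0, 0], [-0.0904, 0.0226, 0], 0.2], [[0, 0, 0], [-0.0904, 0.0226, 0], 0.2], [[0, 0, 0], [0, 0, 0], 0.2]]'

```text
time_s: 7.2
tcp_pos: [0.457, 0.1126, 0.248]
ee_rot: [[-0.272, -0.962, 0.0], [-0.962, 0.272, 0.001], [-0.001, 0.0, -1.0]]
wrist_force: [0.1, -1.0, 0.2]
gripper_width: 0.421
gripper_force: 30.0
```

Run:
```python
from h import *
np.set_printoptions(precision=4,suppress=True)
c=r.capture('wrist'); s=r.sense()
print(s['tcp_pos'],s['ee_rot'],s['joints'],s['time_s'],s['gripper_width'])
x=np.array([.2804,.9599,0]);y=np.array([-.9599,.2804,0]);o=np.array([.4949,.1667,0])
im=c['img'][:,:,::-1].copy()
for X,Y,z in [(-.1125,-.13,.045),(-.1125,.13,.045),(.1125,-.13,.045),(.1125,.13,.045),(-.0665,-.0759,.02),(.0155,-.08,.02),(-.0285,-.122,.04),(-.0285,.122,.04)]:
    p=proj(c,o+X*x+Y*y+[0,0,z]); print(X,Y,p); cv2.drawMarker(im,(int(p[0]),int(p[1])),(0,255,0),0,10,1)
cv2.imwrite('pics/w2.png',im); np.save('w2.npy',c['img'])
```

```text
[0.4565 0.1106 0.2479] [[-0.274  -0.9617 -0.001 ]
 [-0.9617  0.274  -0.0002]
 [ 0.0005  0.0009 -1.    ]] [ 33.4935   5.6238 -17.9066  -0.0219 -66.523  -49.3886] 7.25 0.4199623039380092
-0.1125 -0.13 [175.7484 165.7017]
-0.1125 0.13 [429.8213 167.4596]
0.1125 -0.13 [194.543  359.3512]
0.1125 0.13 [413.5765 361.304 ]
-0.0665 -0.0759 [236.2143 206.5921]
0.0155 -0.08 [236.5059 275.6785]
-0.0285 -0.122 [191.8563 243.697 ]
-0.0285 0.122 [415.0285 245.4432]
```

View pics/w2.png

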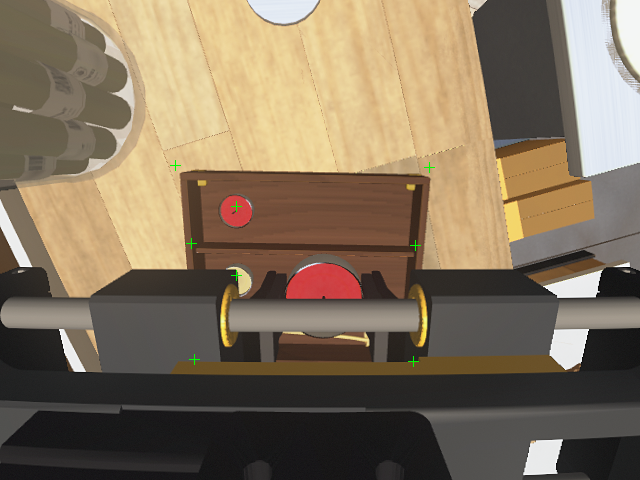

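The wrist view shows the held red at (323,300). The case's front edge runs from (183,173) to (429,178) and the divider lies at about row 248, so my case estimate sits slightly too far forward. I'll refit it.

Run:
```python
from h import *
from scipy.optimize import least_squares
np.set_printoptions(precision=4,suppress=True)
c=r.capture('wrist'); t=r.capture('top')
ob=[(c,(-.1125,-.13,.045),(182.5,172.5)),(c,(-.1125,.13,.045),(429.5,178)),(t,(-.1125,-.13,.045),(290.8,213.5)),(t,(-.1125,.13,.045),(259.2,320.8))]
def P(v,X): 
    a=np.radians(v[2]); return np.array([v[0]+X[0]*np.cos(a)-X[1]*np.sin(a),v[1]+X[0]*np.sin(a)+X[1]*np.cos(a),X[2]])
W=lambda k:(1,1,1.6,1.6)[k]
f=lambda v:np.concatenate([W(k)*(proj(cc,P(v,X))-p) for k,(cc,X,p) in enumerate(ob)])
for sel in (slice(0,2),slice(0,4)):
    g=lambda v:np.concatenate([W(k)*(proj(cc,P(v,X))-p) for k,(cc,X,p) in list(enumerate(ob))[sel]])
    q=least_squares(g,[.495,.167,73.7]); v=q.x; print(v,q.fun)
    q2,_=blob(c,(240,215),24); print('sample',q2); w=onz(c,q2,.0205)[:2]-v[:2]; a=np.radians(v[2]); print(w@[np.cos(a),np.sin(a)],w@[-np.sin(a),np.cos(a)])
    print('place red',P(v,(-.0665,.02,0)),'cream',P(v,(.0155,.02,0)))
print(r.sense()['tcp_pos'])
# pics of samples/lens in other cameras
for n in('top','scene'):
    cc=r.capture(n)
    for tt in('lens','phone','lid_bar','lid_hinge','mirror_mid'): print(n,tt,[(round(q['score'],2),np.array(q['centre'])) for q in r.pinpoint(tt,n)[:2]])
```

```text
[ 0.4951  0.1735 72.7771] [-2.8628  0.1996  2.8458  0.2646]
sample [235.7878 212.8203]
-0.06740221260425597 -0.07939720949392853
place red [0.4563 0.1159 0.    ] cream [0.4805 0.1943 0.    ]
[ 0.495   0.1713 73.1415] [-4.2519 -1.1464  1.8128 -2.7194 -2.1595 -0.174  -4.6659  1.5977]
sample [235.7878 212.8203]
-0.06572638261746994 -0.07834121720373796
place red [0.4566 0.1134 0.    ] cream [0.4804 0.1919 0.    ]
[0.4564 0.1082 0.248 ]
top lens [(0.74, array([354.1, 276.8]))]
top phone [(0.67, array([356. , 277.3]))]
top lid_bar [(0.97, array([100., 208.])), (0.58, array([462.8, 232.5]))]
top lid_hinge []
top mirror_mid [(0.73, array([463.8, 226.2]))]
scene lens [(0.8, array([357.1, 269.9]))]
scene phone [(0.52, array([359. , 305.1]))]
scene lid_bar [(0.56, array([ 95.8, 263. ]))]
scene lid_hinge [(0.77, array([169.9, 328.9]))]
scene mirror_mid [(0.97, array([141.9, 302. ])), (0.65, array([215.7, 302.8]))]
```

>>> move_arm --series '[[[0, 0, 0], [-0.013, 0.004, 0.05], 0.2], [[0, 0, 0], [0, 0, 0.09], 0.2], [[0, 0, 0], [0, 0, 0.09], 0.2], [[0, 0, 0], [0, 0, 0.09], 0.2], [[0, 0, 0], [0, 0, 0.08], 0.2], [[0, 0, 0], [0, 0, 0.04], 0.2], [[0, 0, 0], [0, 0, 0.02], 0.2], [[0, 0, 0], [0, 0, 0.012], 0.2], [[0, 0, 0], [0, 0, 0], 0.2]]'

```text
time_s: 8.85
tcp_pos: [0.4572, 0.1154, 0.0127]
ee_rot: [[-0.278, -0.961, 0.0], [-0.961, 0.278, 0.0], [-0.0, -0.0, -1.0]]
wrist_force: [0.3, 0.0, 0.5]
gripper_width: 0.416
gripper_force: 30.0
```

>>> move_arm --series '[[[0, 0, 0], [0, 0, 0.004], 0.2], [[0, 0, 0], [0, 0, 0], 0.2], [[0, 0, 0], [0, 0, 0], 0.45], [[0, 0, 0], [0, 0, 0], 0.55], [[0, 0, 0], [0, 0, 0], 0.7], [[0, 0, 0], [0, 0, 0], 0.7], [[0, 0, 0], [0, 0, 0], 0.7]]'

```text
time_s: 9.55
tcp_pos: [0.4569, 0.1152, 0.0106]
ee_rot: [[-0.278, -0.96, 0.0], [-0.96, 0.278, 0.0], [-0.0, -0.0, -1.0]]
wrist_force: [0.2, 0.8, -0.0]
gripper_width: 0.673
gripper_force: 0.0
```

>>> move_arm --series '[[[0, 0, 0], [0, 0, -0.04], 0.7], [[0, 0, 0], [0, 0, -0.09], 0.7], [[0, 0, 0], [0, 0, -0.09], 0.7], [[0, 0, 0], [0, 0, -0.09], 0.7], [[0, 0, 0], [0, 0, -0.09], 0.7], [[0, 0, 0], [0, 0, -0.08], 0.7], [[0, 0, 0], [0, 0, 0], 0.7]]'

```text
time_s: 10.25
tcp_pos: [0.4598, 0.1164, 0.2568]
ee_rot: [[-0.277, -0.961, 0.012], [-0.961, 0.277, 0.006], [-0.009, -0.01, -1.0]]
wrist_force: [-0.2, -0.0, -0.0]
gripper_width: 0.702
gripper_force: 0.0
```

Run:
```python
from h import *
np.set_printoptions(precision=4,suppress=True)
c=r.capture('wrist'); save(c,'w3'); s=r.sense(); print(s['tcp_pos'],s['ee_rot'],s['time_s'])
R=np.array(s['ee_rot'])
print(R.T@(np.array([.5505,-.380,.25])-s['tcp_pos']))
p=proj(c,[.4572,.1154,.02]);print(p,blob(c,p))
```

```text
[0.458  0.1159 0.2534] [[-0.2782 -0.9605  0.0059]
 [-0.9605  0.2782  0.0038]
 [-0.0053 -0.0046 -1.    ]] 10.3
[ 0.4506 -0.2268  0.0021]
[327.0565 206.2883] (array([327.5332, 207.0776]), array([ 12,  12,  30,  31, 722], dtype=int32))
```

>>> move_arm --series '[[[0, 0, 0], [0.0896, -0.026, 0], 0.8], [[0, 0, 0], [0.0896, -0.026, 0], 0.8], [[0, 0, 0], [0.0896, -0.026, 0], 0.8], [[0, 0, 0], [0.0896, -0.026, 0], 0.8], [[0, 0, 0], [0.0896, -0.026, 0], 0.8], [[0, 0, 0], [0.0896, -0.026, 0], 0.8], [[0, 0, 0], [0.0896, -0.026, 0], 0.8], [[0, 0, 0], [0.0896, -0.026, 0], 0.8], [[0, 0, 0], [0.0896, -0.026, 0], 0.8], [[0, 0, 0], [0, 0, 0], 0.8]]'

```text
time_s: 11.3
tcp_pos: [0.4557, -0.3087, 0.2476]
ee_rot: [[-0.284, -0.959, -0.005], [-0.959, 0.284, 0.001], [0.0, 0.005, -1.0]]
wrist_force: [0.1, 0.3, -0.6]
gripper_width: 0.798
gripper_force: 0.0
```

>>> move_arm --series '[[[0, 0, 0], [0.032, -0.073, 0], 0.8], [[0, 0, 0], [0.032, -0.073, 0], 0.8], [[0, 0, 0], [0.032, -0.073, 0], 0.8], [[0, 0, 0], [0, 0, 0.05], 0.8], [[0, 0, 0], [0, 0, 0], 0.8], [[0, 0, 0], [0, 0, 0], 0.8]]'

```text
time_s: 11.9
tcp_pos: [0.548, -0.3804, 0.2239]
ee_rot: [[-0.278, -0.961, -0.004], [-0.961, 0.278, 0.001], [-0.0, 0.004, -1.0]]
wrist_force: [1.2, -0.3, 0.6]
gripper_width: 0.802
gripper_force: 0.0
```

Run:
```python
from h import *
np.set_printoptions(precision=4,suppress=True)
c=r.capture('wrist'); save(c,'w4'); s=r.sense(); print(s['tcp_pos'],s['ee_rot'],s['time_s'])
p=proj(c,[.5505,-.380,.0145]); print(p)
for q in r.cut_out('cream_mid','wrist'):
    ys,xs=np.nonzero(q['pixels']); m=[(xs.min()+xs.max())/2,(ys.min()+ys.max())/2]; g=onz(c,m,.0115)
    print(q['score'],q['centre'],len(xs),m,g,np.array(s['ee_rot']).T@(np.array([g[0],g[1],.0038])-s['tcp_pos']))
x,y=map(int,p); cv2.imwrite('pics/c4.png',cv2.resize(c['img'][max(0,y-80):y+80,x-100:x+100,::-1],None,fx=3,fy=3))
```

```text
[ 0.5484 -0.3807  0.2256] [[-0.2775 -0.9607 -0.0012]
 [-0.9607  0.2775 -0.    ]
 [ 0.0004  0.0011 -1.    ]] 11.95
[319.9646 214.735 ]
0.56 [319.4, 212.9] 1003 [np.float64(319.0), np.float64(216.0)] [ 0.5521 -0.3784  0.0115] [-0.0032 -0.0031  0.2218]
```

View pics/c4.png

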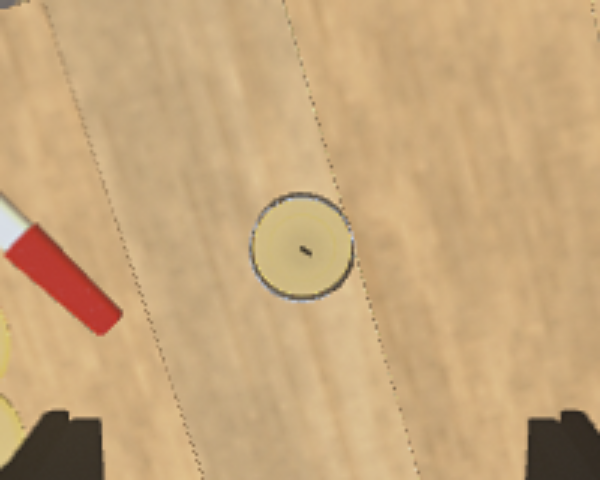

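The crop shows the cream tealight at (302,247). The pen tip at (115,325) stays clear of the fingers if I use a narrower opening.

>>> move_arm --series '[[[0, 0, 0], [-0.006, -0.006, 0.05], 0.66], [[0, 0, 0], [0, 0, 0.09], 0.66], [[0, 0, 0], [0, 0, 0.09], 0.66], [[0, 0, 0], [0, 0, 0.09], 0.66], [[0, 0, 0], [0, 0, 0.08], 0.66], [[0, 0, 0], [0, 0, 0.042], 0.66], [[0, 0, 0], [0, 0, 0], 0.66], [[0, 0, 0], [0, 0, 0], 0.2], [[0, 0, 0], [0, 0, 0], 0.2], [[0, 0, 0], [0, 0, 0], 0.2], [[0, 0, 0], [0, 0, 0], 0.2], [[0, 0, 0], [0, 0, 0], 0.2]]'

```text
time_s: 13.2
tcp_pos: [0.5531, -0.3794, 0.006]
ee_rot: [[-0.278, -0.961, 0.002], [-0.961, 0.278, -0.001], [0.0, -0.002, -1.0]]
wrist_force: [-0.2, 2.0, 5.1]
gripper_width: 0.409
gripper_force: 30.0
```

>>> move_arm --series '[[[0, 0, 0], [0, 0, -0.04], 0.2], [[0, 0, 0], [0, 0, -0.09], 0.2], [[0, 0, 0], [0, 0, -0.09], 0.2], [[0, 0, 0], [0, 0, -0.09], 0.2], [[0, 0, 0], [0, 0, -0.09], 0.2], [[0, 0, 0], [0, 0, -0.09], 0.2], [[0, 0, 0], [-0.032, 0.073, 0], 0.2], [[0, 0, 0], [-0.032, 0.073, 0], 0.2], [[0, 0, 0], [-0.032, 0.073, 0], 0.2], [[0, 0, 0], [0, 0, 0], 0.2]]'

```text
time_s: 14.2
tcp_pos: [0.4564, -0.3, 0.2498]
ee_rot: [[-0.278, -0.961, -0.002], [-0.961, 0.278, 0.002], [-0.001, 0.002, -1.0]]
wrist_force: [-0.1, -1.0, -0.3]
gripper_width: 0.413
gripper_force: 30.0
```

>>> move_arm --series '[[[0, 0, 0], [-0.0875, 0.0208, 0], 0.2], [[0, 0, 0], [-0.0875, 0.0208, 0], 0.2], [[0, 0, 0], [-0.0875, 0.0208, 0], 0.2], [[0, 0, 0], [-0.0875, 0.0208, 0], 0.2], [[0, 0, 0], [-0.0875, 0.0208, 0], 0.2], [[0, 0, 0], [-0.0875, 0.0208, 0], 0.2], [[0, 0, 0], [-0.0875, 0.0208, 0], 0.2], [[0, 0, 0], [-0.0875, 0.0208, 0], 0.2], [[0, 0, 0], [-0.0875, 0.0208, 0], 0.2], [[0, 0, 0], [-0.0875, 0.0208, 0], 0.2], [[0, 0, 0], [-0.0875, 0.0208, 0], 0.2], [[0, 0, 0], [0, 0, 0], 0.2]]'

```text
time_s: 15.4
tcp_pos: [0.4856, 0.1961, 0.2491]
ee_rot: [[-0.273, -0.962, 0.001], [-0.962, 0.273, 0.001], [-0.001, -0.001, -1.0]]
wrist_force: [0.3, -1.3, -1.3]
gripper_width: 0.417
gripper_force: 30.0
```

Run:
```python
from h import *
np.set_printoptions(precision=4,suppress=True)
c=r.capture('wrist'); save(c,'w5');s=r.sense(); print(s['tcp_pos'],s['time_s'])
print(np.array(s['ee_rot']).T@(np.array([.4804,.1937,.0108])-s['tcp_pos']))
```

```text
[0.4851 0.194  0.249 ] 15.45
[0.0015 0.0044 0.2382]
```

View pics/w5.png

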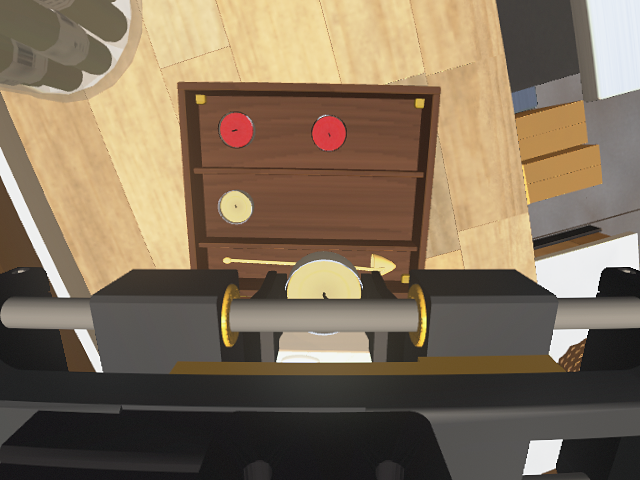

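The wrist view shows the placed red standing at (329,133) in the front row beside the sample at (236,130). The cream sample is at (236,207), and the middle row is free below the held cream. I'll lower it.

>>> move_arm --series '[[[0, 0, 0], [0.004, 0.008, 0.05], 0.2], [[0, 0, 0], [0, 0, 0.09], 0.2], [[0, 0, 0], [0, 0, 0.09], 0.2], [[0, 0, 0], [0, 0, 0.09], 0.2], [[0, 0, 0], [0, 0, 0.08], 0.2], [[0, 0, 0], [0, 0, 0.04], 0.2], [[0, 0, 0], [0, 0, 0.02], 0.2], [[0, 0, 0], [0, 0, 0.008], 0.2], [[0, 0, 0], [0, 0, 0], 0.2]]'

```text
time_s: 16.35
tcp_pos: [0.481, 0.1906, 0.016]
ee_rot: [[-0.279, -0.96, 0.001], [-0.96, 0.279, 0.001], [-0.001, -0.001, -1.0]]
wrist_force: [-0.0, -0.3, 0.2]
gripper_width: 0.418
gripper_force: 30.0
```

Run:
```python
from h import *
from scipy.optimize import least_squares
np.set_printoptions(precision=4,suppress=True)
s=r.sense(); print(s['tcp_pos'],s['wrist_force'])
# lens triangulation from pinpoint (top, scene), case pose from networks in scene/top for comparison
C={n:r.capture(n) for n in('top','scene')}
def tri(px):
    f=lambda P:np.concatenate([proj(C[n],P)-p for n,p in px])
    q=least_squares(f,[.43,-.1,.16]); return q.x,q.fun
for t in ('lens','phone','lid_bar','mirror_mid','lid_hinge'):
    px=[]
    for n in C:
        l=r.pinpoint(t,n)
        print(t,n,[(round(q['score'],2),np.array(q['centre'])) for q in l[:2]])
        if l: px.append((n,np.array(l[0]['centre'])))
    if len(px)==2: print(tri(px))
```

```text
[0.481  0.1906 0.016 ] [-0.0235 -0.3016  0.2107]
lens top [(0.97, array([354. , 276.9]))]
lens scene [(0.61, array([359.4, 268. ]))]
(array([ 0.4246, -0.1179,  0.1572]), array([-0.1533, -0.1121,  0.1865,  0.0329]))
phone top [(0.75, array([356.3, 279.1])), (0.28, array([150.9, 224.4]))]
phone scene [(0.74, array([355.4, 305.4]))]
(array([ 0.4363, -0.1264,  0.0011]), array([-0.3988, -0.2931,  0.4805,  0.0852]))
lid_bar top [(0.6, array([102.5, 207.6]))]
lid_bar scene [(0.8, array([ 94.4, 263.8]))]
(array([0.5495, 0.357 , 0.2885]), array([-0.4264, -0.1892,  0.4459,  0.1119]))
mirror_mid top [(0.56, array([149.1, 228. ]))]
mirror_mid scene []
lid_hinge top []
lid_hinge scene []
```

>>> move_arm --series '[[[0, 0, 0], [0, 0, 0.006], 0.2], [[0, 0, 0], [0, 0, 0], 0.2], [[0, 0, 0], [0, 0, 0], 0.45], [[0, 0, 0], [0, 0, 0], 0.55], [[0, 0, 0], [0, 0, 0], 0.7], [[0, 0, 0], [0, 0, 0], 0.7], [[0, 0, 0], [0, 0, 0], 0.7]]'

```text
time_s: 17.65
tcp_pos: [0.4804, 0.1907, 0.0126]
ee_rot: [[-0.278, -0.961, 0.0], [-0.961, 0.278, 0.0], [-0.0, -0.0, -1.0]]
wrist_force: [0.1, 0.3, 0.5]
gripper_width: 0.674
gripper_force: 0.0
```

>>> move_arm --series '[[[0, 0, 0], [0, 0, -0.04], 0.7], [[0, 0, 0], [0, 0, -0.09], 0.7], [[0, 0, 0], [0, 0, -0.09], 0.7], [[0, 0, 0], [0, 0, -0.09], 0.7], [[0, 0, 0], [0, 0, -0.09], 0.7], [[0, 0, 0], [0, 0, -0.09], 0.7], [[0, 0, 0], [0, 0, -0.09], 0.7], [[0, 0, 0], [0, 0, -0.09], 0.7], [[0, 0, 0], [0, 0, 0], 0.7]]'

```text
time_s: 18.55
tcp_pos: [0.4828, 0.1915, 0.355]
ee_rot: [[-0.278, -0.961, 0.013], [-0.961, 0.278, 0.007], [-0.01, -0.01, -1.0]]
wrist_force: [-0.2, -0.2, -0.7]
gripper_width: 0.7
gripper_force: 0.0
```

Run:
```python
from h import *
np.set_printoptions(precision=4,suppress=True)
c=r.capture('wrist'); save(c,'w6');s=r.sense(); print(s['tcp_pos'],s['ee_rot'],s['joints'],s['time_s'])
for t in('lens','phone','lid_bar','mirror_mid','lid_hinge','case'): print(t,[(round(q['score'],2),np.array(q['centre'])) for q in r.pinpoint(t,'wrist')[:2]])
```

```text
[0.4813 0.1913 0.3511] [[-0.2782 -0.9605  0.0063]
 [-0.9605  0.2782  0.0047]
 [-0.0063 -0.0048 -1.    ]] [ 39.6594   7.4372  -1.1873   0.0234 -80.9246 -55.8171] 18.6
lens [(0.35, array([329.2, 196.7]))]
phone [(0.51, array([310.5, 187.9]))]
lid_bar [(0.21, array([332.1, 195. ]))]
mirror_mid [(0.78, array([308.3, 327.1]))]
lid_hinge [(0.66, array([313.9, 271. ]))]
case [(0.69, array([313.3, 185. ]))]
```

View pics/w6.png

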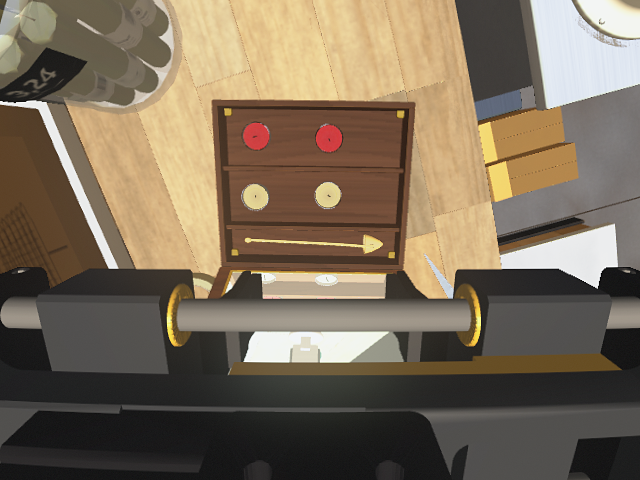

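The wrist view shows all four tealights upright: red at (257,136) and (329,138), cream at (255,196) and (328,195). The case's front corners are at (213,101) and (415,103). Next I refit the case pose, then compute the lid angle and the bar poses.

```bash
cat > lid.py <<'E'
from h import *
from scipy.optimize import least_squares, brentq
np.set_printoptions(precision=4,suppress=True)
def ax(v): a=np.radians(v[2]); return np.array([np.cos(a),np.sin(a),0]),np.array([-np.sin(a),np.cos(a),0])
def W(v,X): x,y=ax(v); return np.array([v[0],v[1],0])+X[0]*x+X[1]*y+[0,0,X[2]]
def u(t): return np.array([-np.cos(t),np.sin(t)])     # hinge -> bar, case x,z
def n(t): return np.array([-np.sin(t),-np.cos(t)])    # inner side
H=np.array([.1125,.05])
def ang(lens,red):
    def f(t):
        m=H+.1125*u(t)+.0062*n(t); a=lens-m; b=red-m; h=a/np.linalg.norm(a)+b/np.linalg.norm(b); return h@u(t)
    return brentq(f,.7,1.7)
E
python3 - <<'E'
from lid import *
c=r.capture('wrist')
F=[(-.1125,-.13,.045),(-.1125,.13,.045)]
S=[(212.5,100.5),(415,103)]
g=lambda v:np.concatenate([proj(c,W(v,X))-p for X,p in zip(F,S)])
q=least_squares(g,[.495,.173,73]);v=q.x;print(v,q.fun)
for X in [(.1125,-.13,.045),(.1125,.13,.045)]: print('rear',proj(c,W(v,X)))
x,y=ax(v)
for nme,p in dict(red=(329,138),rs=(256,136),cream=(328,195),cs=(255,196)).items():
    b,_=blob(c,p,20); w=onz(c,b,.0205)-np.array([v[0],v[1],0]); print(nme,w@x,w@y)
for vv in (v,[.495,.173,73]):
    x,y=ax(vv); d=np.array([.4246,-.1179,0])-[vv[0],vv[1],0]; L=d@x; print('lens x',L,d@y)
    for l in (L,L-.005,L+.005): 
        t=ang(np.array([l,.165]),np.array([-.0665,.0135])); print('angle',t,np.degrees(t))
    for t in (1.92,ang(np.array([L,.165]),np.array([-.0665,.0135]))):
        b=H+.247*u(t); print('bar',W(vv,(b[0],0,b[1])))
E
```

```text
[ 0.488   0.174  73.1161] [-3.0428  0.1563  3.0386  0.1959]
rear [219.5611 271.9059]
rear [405.9827 274.0208]
red -0.06354762290241701 0.01293721540428621
rs -0.06541059978811577 -0.08603127810308764
cream 0.01333069196056325 0.01304180344246643
cs 0.017419224392917442 -0.08971945124319995
lens x -0.29772936394522326 -0.02411011424258889
angle 1.182202929084629 67.735238364553
angle 1.1819446253231416 67.72043864918741
angle 1.1824679015177144 67.75042016665611
bar [0.5452 0.3625 0.2821]
bar [0.4935 0.1921 0.2786]
lens x -0.2987720215221277 -0.017727074084046404
angle 1.1821485227072681 67.73212110875163
angle 1.1818915779635863 67.7173992593706
angle 1.1824120834598892 67.74722202752211
bar [0.5526 0.3614 0.2821]
bar [0.5005 0.1911 0.2786]
```

>>> move_arm --series '[[[0, 0, -1], [0, 0, -0.01], 0.6], [[0, 0, -1], [0, 0, -0.01], 0.6], [[0, 0, -1], [0, 0, -0.01], 0.6], [[0, 0, -1], [0, 0, -0.01], 0.6], [[0, 0, -1], [0, 0, -0.01], 0.6], [[0, 0, -1], [0, 0, 0], 0.6], [[0, 0, -1], [0, 0, 0], 0.6], [[0, 0, -1], [0, 0, 0], 0.6], [[0, 0, -1], [0, 0, 0], 0.6], [[0, 0, -1], [0, 0, 0], 0.6], [[0, 0, -1], [0, 0, 0], 0.6], [[0, 0, -1], [0, 0, 0], 0.6]]'

```text
time_s: 20.15
tcp_pos: [0.4803, 0.1906, 0.3718]
ee_rot: [[0.797, -0.604, -0.001], [-0.604, -0.797, -0.001], [-0.0, 0.002, -1.0]]
wrist_force: [-0.1, -0.0, 0.3]
gripper_width: 0.597
gripper_force: 0.0
```

>>> move_arm --series '[[[0, 0, -1], [0, 0, 0], 0.6], [[0, 0, -1], [0, 0, 0], 0.6], [[0, 0, -1], [0, 0, 0], 0.6], [[0, 0, -0.7], [0, 0, 0], 0.6], [[-0.87, 0, 0], [0, 0, 0], 0.6], [[-0.87, 0, 0], [0, 0, 0], 0.6], [[-0.87, 0, 0], [0, 0, 0], 0.6], [[-0.87, 0, 0], [0, 0, 0], 0.6], [[0, 0, 0], [0, 0, 0], 0.6]]'

```text
time_s: 21.05
tcp_pos: [0.4804, 0.192, 0.3695]
ee_rot: [[0.961, -0.259, -0.099], [-0.277, -0.902, -0.332], [-0.003, 0.346, -0.938]]
wrist_force: [-0.2, 0.6, -1.8]
gripper_width: 0.6
gripper_force: 0.0
```

Run:
```python
from lid import *
s=r.sense(); R=np.array(s['ee_rot']);print(s['tcp_pos'],R,s['joints'],s['time_s'])
v=[.4915,.173,73]; x,y=ax(v); z=np.array([0,0,1.])
t=1.92; Rd=np.c_[-y, -n(t)[0]*-1*x - n(t)[1]*-1*z, -u(t)[0]*x-u(t)[1]*z]
print(Rd,np.linalg.det(Rd)); 
print('rotvec',cv2.Rodrigues(R.T@Rd)[0].ravel())
b=H+.247*u(t); print('shift to standoff',R.T@(W(v,(b[0]+.1*u(t)[0],0,b[1]+.1*u(t)[1]))-s['tcp_pos']))
```

```text
[0.4804 0.192  0.3695] [[ 0.9608 -0.2591 -0.099 ]
 [-0.2773 -0.9017 -0.3317]
 [-0.0033  0.3462 -0.9382]] [ 45.4195  15.1793   4.9988   9.4309 -97.7648  28.3124] 21.05
[[ 0.9563 -0.2747 -0.1   ]
 [-0.2924 -0.8986 -0.3272]
 [-0.      0.3421 -0.9396]] 0.9999999999999999
rotvec [ 0.0043 -0.0023  0.0159]
shift to standoff [ 0.0195 -0.2003 -0.081 ]
```

>>> move_arm --series '[[[0.04, 0, 0.16], [0.008, -0.04, -0.08], 0.6], [[0, 0, 0], [0.008, -0.09, -0.03], 0.6], [[0, 0, 0], [0.008, -0.09, -0.02], 0.6], [[0, 0, 0], [0.008, -0.09, -0.02], 0.6], [[0, 0, 0], [0.008, -0.09, -0.012], 0.6], [[0, 0, 0], [0, 0, 0], 0.6], [[0, 0, 0], [0, 0, 0], 0.6]]'

```text
time_s: 21.75
tcp_pos: [0.5629, 0.3919, 0.3782]
ee_rot: [[0.956, -0.277, -0.097], [-0.293, -0.899, -0.327], [0.003, 0.341, -0.94]]
wrist_force: [-0.5, 0.2, 0.5]
gripper_width: 0.602
gripper_force: 0.0
```

Run:
```python
from lid import *
c=r.capture('wrist'); s=r.sense(); R=np.array(s['ee_rot']);print(s['tcp_pos'],R,s['joints'],s['time_s'])
v=[.4915,.173,73]; t=1.92; b=H+.247*u(t); im=c['img'][:,:,::-1].copy()
for Y in (-.04,0,.04):
    p=proj(c,W(v,(b[0],Y,b[1]))); print(p); cv2.drawMarker(im,(int(p[0]),int(p[1])),(0,255,0),0,10,1)
for q in r.pinpoint('lid_bar','wrist')[:3]: print(q['score'],q['centre'])
cv2.imwrite('pics/w7.png',im)
```

```text
[0.5627 0.3908 0.381 ] [[ 0.9559 -0.2782 -0.0943]
 [-0.2937 -0.8992 -0.3244]
 [ 0.0055  0.3378 -0.9412]] [  51.5315   36.0829   40.2039    7.95   -112.3002   23.175 ] 21.8
[323.7204 193.7799]
[323.8115 245.321 ]
[323.8956 293.249 ]
0.95 [318.9, 242.3]
```

View pics/w7.png

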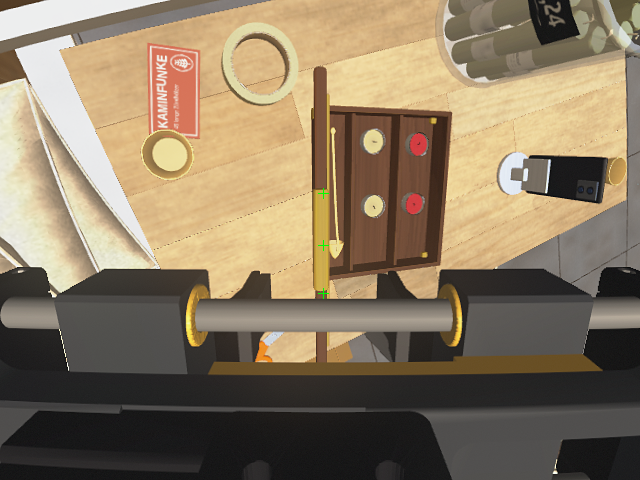

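The wrist view shows the brass bar from (321,190) to (321,290), midway between the fingers. The lid is edge-on below it, and the phone and the tealights are undisturbed.

Run:
```python
from lid import *
c=r.capture('wrist'); s=r.sense(); R=np.array(s['ee_rot'])
o,d=ray(c,(320.5,241.5))
v=[.4915,.173,73]; t=1.92; b=H+.247*u(t); B=W(v,(b[0],0,b[1]))
P=o+d*((B-o)@R[:,2])/(d@R[:,2]); print(B,P)
print('shift',R.T@(P-s['tcp_pos'])+[0,0,.014],s['tcp_pos'])
```

```text
[0.5491 0.3614 0.2821] [0.5516 0.3605 0.2822]
shift [-0.0025 -0.0046  0.1203] [0.5624 0.3897 0.384 ]
```

>>> move_arm --series '[[[0, 0, 0], [-0.005, -0.009, 0.03], 0.6], [[0, 0, 0], [0, 0, 0.07], 0.6], [[0, 0, 0], [0, 0, 0.07], 0.6], [[0, 0, 0], [0, 0, 0.04], 0.6], [[0, 0, 0], [0, 0, 0.03], 0.6], [[0, 0, 0], [0, 0, 0], 0.6], [[0, 0, 0], [0, 0, 0], 0.6]]'

```text
time_s: 22.6
tcp_pos: [0.5503, 0.3564, 0.2696]
ee_rot: [[0.956, -0.28, -0.091], [-0.294, -0.9, -0.321], [0.007, 0.334, -0.943]]
wrist_force: [-0.1, 0.4, 0.4]
gripper_width: 0.602
gripper_force: 0.0
```

Run:
```python
from lid import *
s=r.sense(); R=np.array(s['ee_rot']); print(s['tcp_pos'],R[:,2],s['time_s'],s['wrist_force'],R.T@(np.array([.5516,.3605,.2822])-s['tcp_pos'])+[0,0,.014])
```

```text
[0.5503 0.3564 0.2696] [-0.0914 -0.3213 -0.9425] 22.6 [-0.0649  0.4076  0.3853] [0.0001 0.0002 0.0007]
```

Aligned, so I close on the bar.

>>> move_arm --series '[[[0, 0, 0], [0, 0, 0], 0.3], [[0, 0, 0], [0, 0, 0], 0.2], [[0, 0, 0], [0, 0, 0], 0.1], [[0, 0, 0], [0, 0, 0], 0], [[0, 0, 0], [0, 0, 0], 0], [[0, 0, 0], [0, 0, 0], 0], [[0, 0, 0], [0, 0, 0], 0]]'

```text
time_s: 23.3
tcp_pos: [0.5498, 0.3566, 0.2669]
ee_rot: [[0.956, -0.278, -0.095], [-0.294, -0.899, -0.325], [0.005, 0.339, -0.941]]
wrist_force: [-0.6, -1.7, 1.0]
gripper_width: 0.124
gripper_force: 30.0
```

Run:
```python
from lid import *
s=r.sense(); R=np.array(s['ee_rot']); print(s['tcp_pos'],R,s['time_s'],s['wrist_force'],s['gripper_width'],s['joints'])
np.savez('grasp.npz',p=s['tcp_pos'],R=R)
c=r.capture('wrist')
```

```text
[0.5498 0.3566 0.2669] [[ 0.9559 -0.2779 -0.0949]
 [-0.2936 -0.8989 -0.3252]
 [ 0.0051  0.3387 -0.9409]] 23.3 [-0.5838 -1.6561  0.9866] 0.12354560075093683 [ 50.6496  32.7169  18.8203   7.655  -94.3903  21.5816]
```

>>> move_arm --series '[[[0.5, 0, 0], [0, 0.0231, 0.0006], 0], [[0.5, 0, 0], [0, 0.0231, 0.0006], 0], [[0.5, 0, 0], [0, 0.0231, 0.0006], 0], [[0.5, 0, 0], [0, 0.0231, 0.0006], 0], [[0, 0, 0], [0, 0, 0], 0], [[0, 0, 0], [0, 0, 0], 0]]'

```text
time_s: 23.95
tcp_pos: [0.5369, 0.3141, 0.2782]
ee_rot: [[0.956, -0.292, -0.037], [-0.294, -0.946, -0.138], [0.006, 0.143, -0.99]]
wrist_force: [0.2, 0.5, -0.4]
gripper_width: 0.126
gripper_force: 30.0
```

```bash
cat >> lid.py <<'E'
def chord():
    g=np.load('grasp.npz'); s=r.sense(); R=np.array(s['ee_rot']); o=.016
    a=g['p']-o*g['R'][:,2]; b=np.array(s['tcp_pos'])-o*R[:,2]; d=b-a; D=2*np.arcsin(np.linalg.norm(d)/2/.247)
    gy=np.cross([0,0,1],[np.cos(np.radians(73)),np.sin(np.radians(73)),0])
    e=np.arctan2(d[2],-(d@[np.cos(np.radians(73)),np.sin(np.radians(73)),0]))
    # direction of chord is at mid-angle: tangent (sin, cos) -> elevation of chord = 90deg-mid
    print('len->angle',1.92-D,'dir->angle',2*(np.pi/2+ -e)-1.92 if 0 else 2*(np.pi/2-e)-1.92,'tool',1.92-np.linalg.norm(cv2.Rodrigues(g['R'].T@R)[0]),'rotv',cv2.Rodrigues(g['R'].T@R)[0].ravel(),'side',d@gy)
    print(s['tcp_pos'],s['wrist_force'],s['gripper_width'],s['time_s'],b-a)
E
python3 -c "
from lid import *
chord()"
```

```text
len->angle 1.7208666422067815 dir->angle 0.7252045269947831 tool 1.7179062450921976 rotv [0.2021 0.0005 0.0005] side -3.2373968853246365e-06
[0.5369 0.3141 0.2782] [ 0.1848  0.5243 -0.3512] 0.12599224477477644 23.95 [-0.0139 -0.0455  0.0121]
```

>>> move_arm --series '[[[0.5, 0, 0], [0, 0.0231, 0.0006], 0], [[0.5, 0, 0], [0, 0.0231, 0.0006], 0], [[0.5, 0, 0], [0, 0.0231, 0.0006], 0], [[0.5, 0, 0], [0, 0.0231, 0.0006], 0], [[0.5, 0, 0], [0, 0.0231, 0.0006], 0], [[0.5, 0, 0], [0, 0.0231, 0.0006], 0], [[0.5, 0, 0], [0, 0.0231, 0.0006], 0], [[0.5, 0, 0], [0, 0.0231, 0.0006], 0], [[0.5, 0, 0], [0, 0.0231, 0.0006], 0], [[0.5, 0, 0], [0, 0.0231, 0.0006], 0], [[0, 0, 0], [0, 0, 0], 0], [[0, 0, 0], [0, 0, 0], 0]]'

```text
time_s: 25.15
tcp_pos: [0.5038, 0.2055, 0.2668]
ee_rot: [[0.956, -0.273, 0.108], [-0.293, -0.897, 0.331], [0.006, -0.348, -0.937]]
wrist_force: [-3.7, -1.6, 6.8]
gripper_width: 0.128
gripper_force: 30.0
```

```bash
sed -i 's/2\*(np.pi\/2+ -e)-1.92 if 0 else 2\*(np.pi\/2-e)-1.92/2*(np.pi\/2+e)-1.92/' lid.py; python3 -c "
from lid import *
chord()"
```

```text
len->angle 1.222083716772275 dir->angle 1.2192331797188625 tool 1.2188302814354908 rotv [ 0.7012  0.001  -0.0003] side -0.0001523305593243568
[0.5038 0.2055 0.2668] [-3.6793 -1.5911  6.81  ] 0.12778858443650468 25.15 [-0.0492 -0.1616 -0.0002]
```

>>> move_arm --series '[[[0.19, 0, 0], [0, 0.0088, 0.0002], 0], [[0.19, 0, 0], [0, 0.0088, 0.0002], 0], [[0, 0, 0], [0, 0, 0], 0], [[0, 0, 0], [0, 0, 0], 0], [[0, 0, 0], [0, 0, 0], 0], [[0, 0, 0], [0, 0, 0], 0]]'

```text
time_s: 25.75
tcp_pos: [0.5017, 0.1986, 0.264]
ee_rot: [[0.957, -0.267, 0.118], [-0.292, -0.884, 0.365], [0.007, -0.384, -0.923]]
wrist_force: [-3.4, -3.7, 6.8]
gripper_width: 0.126
gripper_force: 30.0
```

```bash
python3 -c "
from lid import *
chord()
for n_ in ('top','scene'): c=r.capture(n_); save(c,n_+'_end')
t=cv2.imread('pics/top_end.png'); s=cv2.imread('pics/scene_end.png'); cv2.imwrite('pics/end.png',np.vstack([cv2.resize(t[120:345,80:540],(800,300)),cv2.resize(s[180:420,60:500],(800,300))]))
chord()"
```

```text
len->angle 1.188118587789899 dir->angle 1.1852562728267082 tool 1.180587092110028 rotv [ 0.7394  0.002  -0.0023] side -0.00016858874419991426
[0.5017 0.1986 0.264 ] [-3.3554 -3.7039  6.7866] 0.12558184832458233 25.75 [-0.0515 -0.1691 -0.0032]
len->angle 1.1881644831037403 dir->angle 1.1849818603934543 tool 1.1806420519537157 rotv [ 0.7394  0.002  -0.0023] side -0.00016505619990186265
[0.5017 0.1986 0.2639] [-3.9711 -3.7887  7.4924] 0.1243102004522833 25.85 [-0.0515 -0.1691 -0.0032]
```

View pics/end.png

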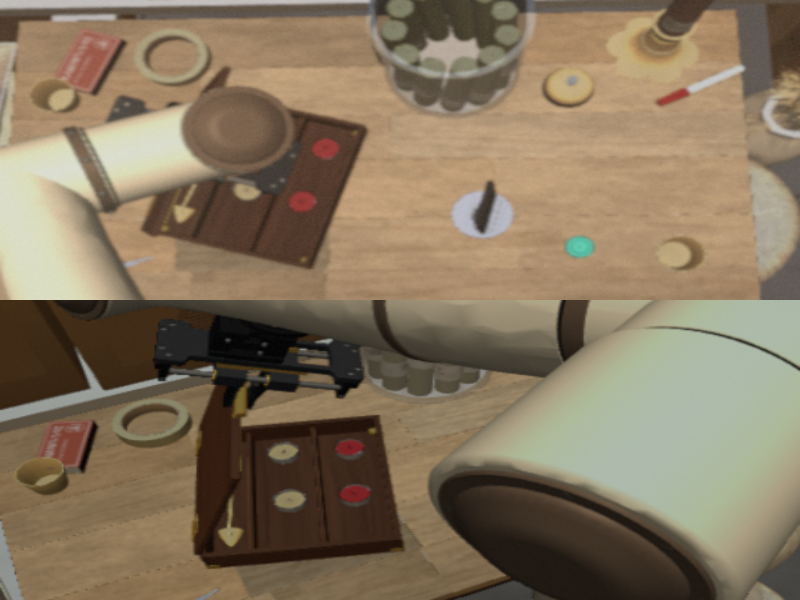

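The end view shows all four tealights upright in their rows: red at (350,448) and (355,493), cream at (283,452) and (290,500). The lid is held forward, and the phone, bell, cup and pen are in place. The lid is at about 1.185 rad against the 1.182 I computed and is not moving, so I hand in the job.

```bash
python3 -c "
from station import r
print(r.finish_job())"
```

```text
the job is handed in; nothing more can be done
None
```

The job is handed in: the red tealight stands in the front row and the cream one in the middle row, and the arm holds the lid still by its brass bar at about 1.185 rad (67.9°), against a computed 1.182; that angle comes from geometry, not from a picture through the phone's lens.

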